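# Find the unlocked access panel and push it open

## Task

One of the four identical access panels on top of the power-supply chassis has been left unlocked. Press down on the short end of each panel until you find the one that rocks, then push that panel fully open, so that it stands upright by itself and the terminals under it can be reached. Leave the spool, the pliers and the screwdriver where they are, and finish with the hand clear.

Things in the scene. Friction and masses are not known exactly. Their poses are not given: they have to be found in the camera images.
- chassis: Low grey power-supply chassis, black end plates, fixed, 160 (own x) by 400 (y) by 70 mm high, origin centre of underside. Flat top with a row along y, 92 mm apart, of four identical aluminium panels, 90 (x) by 74 (y) by 4 mm, flush, 2 mm gaps. Each has a pivot pin along y, 36 mm from its -x edge (short end, round press mark) and 54 mm from its +x edge (long end, five slots).
- bay0 (a point): Middle of the pivot line of the panel in bay 0 (first, at the -y end), on its top face, 70 mm above the bench; x towards the long end, y along the pivot, z up. Three panels are locked rigid; one, in a different bay each time, is unlocked and looks the same.
- bay1 (a point): Middle of the pivot line of the panel in bay 1 (second), on its top face, 70 mm above the bench; x towards the long end, y along the pivot, z up. The unlocked panel tips when its short end is pressed with 2 to 5 N, 13 to 30 mm from the pivot. Pressing long ends moves nothing.
- bay2 (a point): Middle of the pivot line of the panel in bay 2 (third), on its top face, 70 mm above the bench; x towards the long end, y along the pivot, z up. Under the short ends the bays are clear to 35 mm below the top; the top around the panels is flat and free.
- bay3 (a point): Middle of the pivot line of the panel in bay 3 (fourth, at the +y end), on its top face, 70 mm above the bench; x towards the long end, y along the pivot, z up. Chassis x is within 0.32 rad of the robot's x, so short ends face the robot.
- hatch (a joint): Tilt of the unlocked panel, whichever bay it is in (rad): 0 flush, growing as its short end sinks into the bay and its long end rises out of the top; 1.5 is the stop, nearly upright. Pivot friction (0.03 N m) holds it at any angle. The raised long end can be pushed from beyond its edge towards -x until it meets the stop.
- spool: Bystander: loose grey spool standing upright, 56 mm diameter, 45 mm high, origin at the centre of its underside; off the -y end of the chassis.
- pliers: Bystander: loose pliers lying flat, about 150 mm long along own x and 66 mm wide, 14 mm high, black and yellow grips; origin on the bench, under the joint; off the +y end of the chassis.
- screwdriver: Bystander: loose screwdriver lying along own x, under 35 mm high, origin on the bench below it; on the robot's side of the chassis.

How it is judged (in metres and radians):
On the way:
1. the unlocked panel has been tipped on its pivot by pressing (value of joint hatch above 0.1 rad), for 0.05 s.
At the end, for the whole second after the job is handed in: The unlocked panel stands open at more than 1.25 rad (72 degrees) and is still; spool, pliers and screwdriver are within 20 mm of where they began (value of joint hatch above 1.25 rad and not (velocity of joint hatch above 0.05 rad/s) and not (velocity of joint hatch below -0.05 rad/s) and distance of each of spool, pliers, screwdriver from where it was at the start of the episode below 0.02 m); the robot touches nothing.
It fails at once if the spool was lifted, carried or pushed away (over 20 mm) (distance of spool from where it was at the start of the episode above 0.02 m).
It fails at once if the pliers was lifted, carried or pushed away (over 20 mm) (distance of pliers from where it was at the start of the episode above 0.02 m).
It fails at once if the screwdriver was lifted, carried or pushed away (over 20 mm) (distance of screwdriver from where it was at the start of the episode above 0.02 m).
It also fails if it takes over 45 s, if anything falls off the work surface, if the arm or the gripper's body presses on something with over 40 N, if the wrist force passes 120 N, or if a joint passes its speed limit or range.

## Robot

A 6-joint arm with a two-finger parallel gripper is mounted at the origin on the work surface. World frame = base frame: x ahead of the robot, y to its left, z up, the work surface at z = 0. Lengths are in mm, angles in rad, forces in N, time in s.
With the tool pointing down it reaches from about 300 to 750 mm from the base axis. Payload 8.5 kg.
Tool frame: the origin (TCP) lies midway between the tips of the shut fingers; the grasp point (between the pads) lies behind it (bot.pinch_z is the x of the grasp point in the tool frame, in mm); x points along the fingers, y is the direction in which the jaws open and shut, and the axes are right-handed (so a half turn about x gives the same grasp; the last joint's range is limited). The gripper opens to 88 mm and grips with 3 to 60 N. Pads are 18 mm wide; open, the fingers measure 123 mm over their backs; the gripper's body (75 mm by 187 mm) begins 45 mm behind the grasp point.
Start: joints at [-1.509, 0.381, 1.297, -0, 1.464, -0.215], TCP at [150.298, -529.047, 238.748] pointing down, gripper open.
Joint ranges: [-3.11, 3.11], [-0.89, 2.33], [0.22, 2.48], [-1.42, 4.56], [0.17, 2.85], [-2.88, 2.88]. Speed limits (rad/s): [2.39, 2.39, 3.14, 3.14, 3.14, 3.14].

## Interface

Orientations are given as a 3x3 rotation matrix whose columns are the frame's x, y, z axes.
In Python, from cell import bot gives the robot as it stands. The module is installed in compiled form; this text tells all that it offers.
- The arm moves only by the tool apply_moves, never from a script. Its argument "deltas" is a list of rows, each an object of numbers: "grip": the closure, from 0 (fully open) to 1 (shut); "x", "y", "z": the shift along the tool's x, y, z in mm; "rx", "ry", "rz": the turn, a rotation vector about the tool's x, y, z in rad. A call has 1 to 12 rows; each row is the pose to reach, as a shift and turn from the pose commanded when the call began, along the tool's axes at that moment; what a row does not reach only later rows make up. A row lasts 1/12 s, in which the tool goes at most 41.7 mm and 7.16 degrees, less where a joint would pass 70% of its speed; a pose out of reach is approached as far as the arm can. A call with a gripper value outside its range is refused whole. The fingers move at their own pace and stop on an object; "force" is the grip in N (left out, the last holds). Time passes only in rows, so rows that repeat a pose let the fingers close. It gives the time, the measured TCP pose, the force and the opening at its end, in the units of the state.
- bot.observe(): the state, without advancing time (a new reading comes with each control period).
- bot.camera(name): name is "scene" or "side" or "wrist"; returns (picture, depth): 400x640x3 uint8, blue, green, red; 400x640 float32, mm along the optical axis (not along the pixel's ray), 0 where there is no reading.
- bot.camera_model(name): a dict with "vertical_fov" (degrees; the focal length in pixels is half the picture's height over the tangent of half this angle, whatever the lens; pixels are square), "cx", "cy" (the principal point, pixels), "k1" (the pictures are not rectified: a ray, as slopes to the right and down, at radius r is drawn at 1 + k1 r^2 times it, then the intrinsics apply), "R" (3x3) and "t" (3): a world point X has camera coordinates R X + t. Camera axes: x right, y down, z forward; pixel columns grow to the right and rows downward; lengths in mm; the calibration is good to about 2 mm. A picture is of the moment at which its call begins: read the wrist's pose just before it. camera_model takes no time and is no camera call; for the wrist camera it gives the pose at the moment of the call.
- bot.close_job(): hands the job in, once; it reports no verdict.
The state is a dict: "time": time; "q": joint angles; "joint_vel": joint speeds; "joint_torque": joint torques, N m; "tcp_pos": TCP position; "ee_rot": TCP orientation; "contact_force": force on the tool from outside, world axes, zero at the start; "wrist_torque": the same for the moment, N m; "grip_width": opening from 0.0 (shut) to 1.0 (fully open).
Only numpy, scipy, OpenCV 4.12 (cv2) and the standard library are available. Lean on these libraries where they do the work, as an engineer would, in place of code of your own. Each camera call takes 0.05 s, during which the arm holds its last target. There are 200 camera calls.

## Working session

There is one attempt and no reset: what is moved stays moved. The work goes in short steps, Python scripts to look and compute and a tool call to move; the robot and the scene stay as the last step left them, time stands still between calls to the robot, and variables do not carry over. Pictures are saved under pics/ and viewed, and the job is handed in when it is done.

Besides the shell and the picture viewer there is one more tool, called after "Emit:" by a JSON object that holds its "op" and its "data". apply_moves: Moves the arm, as the interface text tells. Its arguments: {"type":"object","properties":{"deltas":{"type":"array","items":{"type":"object","properties":{"grip":{"type":"number"},"x":{"type":"number"},"y":{"type":"number"},"z":{"type":"number"},"rx":{"type":"number"},"ry":{"type":"number"},"rz":{"type":"number"}}}},"force":{"type":"number"}},"required":["deltas"]}

```bash
mkdir -p pics
python3 - <<'E'
from cell import bot
import cv2,numpy as np
for n in("scene","side"):
    p,d=bot.camera(n); cv2.imwrite(f"pics/{n}0.png",p); np.save(f"pics/{n}0.npy",d)
    print(n,bot.camera_model(n))
s=bot.observe(); print(s, bot.pinch_z)
E
```

```text
scene {'vertical_fov': 45.58026417915349, 'cx': 324.5280922853726, 'cy': 196.7439614945203, 'k1': -0.0755497129017592, 'R': array([[ 0.2748576 ,  0.96144179, -0.00910913],
       [ 0.70619182, -0.20829781, -0.67668688],
       [-0.65249246,  0.17955974, -0.73621456]]), 't': array([-170.42964129, -288.09582064, 1401.68839824])}
side {'vertical_fov': 44.95073517730562, 'cx': 314.4420738404533, 'cy': 200.47505868646005, 'k1': -0.013496709359638204, 'R': array([[-0.77035789, -0.63751143, -0.01130869],
       [-0.47594842,  0.58674918, -0.65513243],
       [ 0.42428978, -0.49930409, -0.75542942]]), 't': array([430.56226366, 272.03878305, 802.99440767])}
{'time': 0.1, 'q': array([-1.50930752e+00,  3.81117345e-01,  1.29812178e+00,  2.24640797e-06,
        1.46355598e+00, -2.15341282e-01]), 'joint_vel': array([ 0.00060101, -0.00074527, -0.00364159, -0.00082787, -0.00094753,
       -0.0008514 ]), 'joint_torque': array([ 3.79777353e-03, -4.38654685e+01, -2.24912721e+01,  7.15173595e-02,
        3.42414749e-02, -7.29265480e-05]), 'tcp_pos': array([ 150.28145861, -528.83409784,  238.22686972]), 'ee_rot': array([[-7.16610169e-05,  2.73307532e-01, -9.61926706e-01],
       [ 1.20030934e-03, -9.61925992e-01, -2.73307419e-01],
       [-9.99999277e-01, -1.17419509e-03, -2.59120988e-04]]), 'contact_force': array([ 0.49783958, -0.00840542,  0.14568045]), 'wrist_torque': array([-0.03528749, -0.01582904,  0.02612161]), 'grip_width': 1.0022706579296206} -18.700000000000003
```

```bash
ls pics
```

```text
scene0.npy
scene0.png
side0.npy
side0.png
```

View pics/scene0.png

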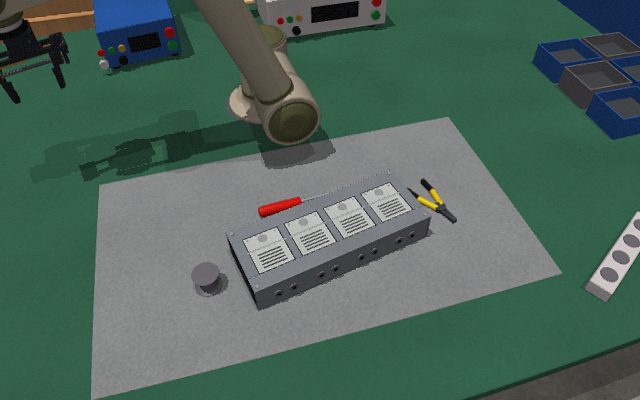

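View pics/side0.png

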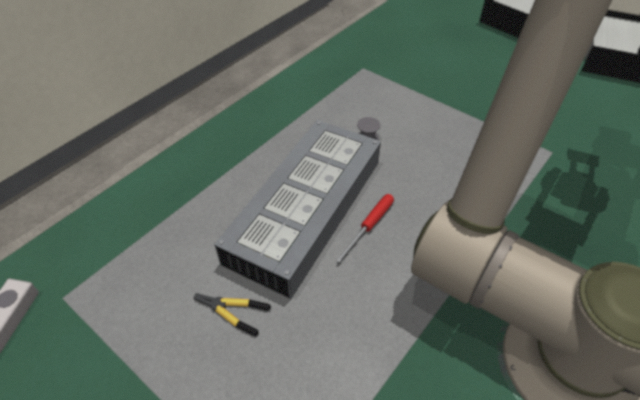

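The scene view shows four light panels at about (268,249), (310,232), (349,215) and (387,201), with press marks on the robot's side. The red screwdriver handle is at (280,207), the spool at (206,275) and the pliers at (437,205). Next I'll project the panel masks onto z=70.

```bash
cat > h.py <<'E'
from cell import bot
import cv2,numpy as np
def K(m):
    f=200/np.tan(np.radians(m["vertical_fov"])/2); return np.array([[f,0,m["cx"]],[0,f,m["cy"]],[0,0,1]]),np.array([m["k1"],0,0,0,0.])
def cast(m,uv,z):
    k,d=K(m); s=cv2.undistortPoints(np.float64(uv).reshape(-1,1,2),k,d).reshape(-1,2)
    r=np.c_[s,np.ones(len(s))]@m["R"]; c=-m["R"].T@m["t"]
    return c+r*((z-c[2])/r[:,2])[:,None]
def proj(m,X):
    k,d=K(m); return cv2.projectPoints(np.float64(X).reshape(-1,1,3),cv2.Rodrigues(m["R"])[0],m["t"],k,d)[0].reshape(-1,2)
def panels(p,m,roi,th,v=False):
    g=cv2.cvtColor(p,cv2.COLOR_BGR2GRAY); a=np.zeros_like(g); x0,y0,x1,y1=roi
    a[y0:y1,x0:x1]=(g[y0:y1,x0:x1]>th)*255
    a=cv2.morphologyEx(a,cv2.MORPH_CLOSE,np.ones((3,3)))
    out=[]
    for c in cv2.findContours(a,cv2.RETR_EXTERNAL,cv2.CHAIN_APPROX_NONE)[0]:
        if cv2.contourArea(c)<300: continue
        X=cast(m,c.reshape(-1,2),70)[:,:2]
        out.append((cv2.minAreaRect(X.astype(np.float32)),cv2.boundingRect(c)))
    return out
E
python3 - <<'E'
from h import *
for n,roi in(("scene",(225,170,440,300)),("side",(215,115,385,290))):
    p=cv2.imread(f"pics/{n}0.png"); m=bot.camera_model(n)
    for th in(150,170): 
        print(n,th)
        for r in panels(p,m,roi,th): print(np.round(r[0][0],1),np.round(r[0][1],1),round(r[0][2],1),r[1])
p=cv2.imread("pics/scene0.png"); m=bot.camera_model("scene")
b,g,r=[p[...,i].astype(int) for i in range(3)]
v,u=np.nonzero((r>120)&(g<70)&(b<70)); s=(u>250)&(u<310)&(v>190)&(v<225)
X=cast(m,np.c_[u,v][s],15)[:,:2]; print("sd",X.min(0),X.max(0))
print("spool",cast(m,[(206,268)],45),"pliers",cast(m,[(437,205)],5))
print("tip sd",cast(m,[(350,190)],8))
E
```

```text
scene 150
[ 590.3 -107.7] [89.2 82.1] 11.2 (243, 228, 51, 45)
[572.8 -20.3] [89.  77.5] 11.3 (285, 212, 50, 43)
[554.5  70.5] [88.7 79.3] 11.3 (324, 197, 51, 41)
[536.1 163.5] [88.6 78.7] 11.7 (362, 183, 49, 39)
scene 170
[ 590.2 -108.1] [88.8 72.9] 11.5 (243, 228, 51, 45)
[572.1 -17.9] [88.7 72.5] 11.3 (285, 212, 50, 43)
[554.1  72.4] [88.6 72.6] 11.3 (324, 197, 51, 41)
[536.2 162.6] [88.6 72.7] 11.6 (362, 183, 49, 38)
side 150
[534.5 161.9] [88.6 73.5] 10.9 (239, 216, 60, 44)
[552.6  72.1] [88.7 73.5] 11.5 (266, 184, 56, 41)
[570.5 -18.2] [88.7 73.3] 11.5 (290, 157, 52, 35)
[ 588.2 -108.6] [88.5 73.7] 11.0 (311, 132, 50, 32)
side 170
[534.4 162.2] [86.6 70.4] 11.4 (239, 216, 59, 44)
[552.3  72. ] [85.9 69.7] 11.3 (266, 185, 54, 39)
[570. -18.] [85.6 69.4] 11.2 (290, 158, 51, 34)
[ 587.4 -108.4] [84.5 68.7] 10.9 (312, 133, 47, 30)
sd [ 420.28635792 -104.64617814] [451.32099032  -4.59002072]
spool [[ 583.34382866 -235.57646542   45.        ]] pliers [[528.38766641 299.48002259   5.        ]]
tip sd [[427.7151607  118.41650555   8.        ]]
```

Both views agree: the panel pitch is about 92 mm, the size about 89x73, and the chassis yaw about 0.198 rad. Press points are 22 mm from the pivot, so bay i is at (558.8-18.0i, -114.4+90.2i). I'm closing the fingers and moving above bay 0.

Emit:
{"op": "apply_moves", "data": {"deltas": [{"grip":1,"x":20,"y":-24,"z":-33,"rx":0.02},{"grip":1,"x":40,"y":-144,"z":-253,"rx":0.08},{"grip":1,"x":60,"y":-287,"z":-506,"rx":0.08},{"grip":1,"x":60,"y":-287,"z":-506,"rx":0.08},{"grip":1,"x":60,"y":-287,"z":-506,"rx":0.08},{"grip":1,"x":60,"y":-287,"z":-506,"rx":0.08},{"grip":1,"x":60,"y":-287,"z":-506,"rx":0.08},{"grip":1,"x":60,"y":-287,"z":-506,"rx":0.08},{"grip":1,"x":60,"y":-287,"z":-506,"rx":0.08},{"grip":1,"x":60,"y":-287,"z":-506,"rx":0.08},{"grip":1,"x":60,"y":-287,"z":-506,"rx":0.08},{"grip":1,"x":60,"y":-287,"z":-506,"rx":0.08}]}}

```text
schema error: expected keys grip, x, y, z, rx, ry, rz
```

Emit:
{"op": "apply_moves", "data": {"deltas": [{"grip":1,"x":60,"y":-287,"z":-506,"rx":0.08,"ry":0,"rz":0},{"grip":1,"x":60,"y":-287,"z":-506,"rx":0.08,"ry":0,"rz":0},{"grip":1,"x":60,"y":-287,"z":-506,"rx":0.08,"ry":0,"rz":0},{"grip":1,"x":60,"y":-287,"z":-506,"rx":0.08,"ry":0,"rz":0},{"grip":1,"x":60,"y":-287,"z":-506,"rx":0.08,"ry":0,"rz":0},{"grip":1,"x":60,"y":-287,"z":-506,"rx":0.08,"ry":0,"rz":0},{"grip":1,"x":60,"y":-287,"z":-506,"rx":0.08,"ry":0,"rz":0},{"grip":1,"x":60,"y":-287,"z":-506,"rx":0.08,"ry":0,"rz":0},{"grip":1,"x":60,"y":-287,"z":-506,"rx":0.08,"ry":0,"rz":0},{"grip":1,"x":60,"y":-287,"z":-506,"rx":0.08,"ry":0,"rz":0},{"grip":1,"x":60,"y":-287,"z":-506,"rx":0.08,"ry":0,"rz":0},{"grip":1,"x":60,"y":-287,"z":-506,"rx":0.08,"ry":0,"rz":0}]}}

```text
time: 1.1
tcp_pos: [500.4, -172.9, 187.1]
ee_rot: [[-0.0, 0.196, -0.981], [0.0, -0.981, -0.196], [-1.0, -0.0, 0.0]]
contact_force: [1.4, -0.7, -0.1]
grip_width: 0.119
```

Emit:
{"op": "apply_moves", "data": {"deltas": [{"grip":1,"x":30,"y":-46,"z":-69,"rx":0,"ry":0,"rz":0},{"grip":1,"x":60,"y":-46,"z":-69,"rx":0,"ry":0,"rz":0},{"grip":1,"x":87,"y":-46,"z":-69,"rx":0,"ry":0,"rz":0},{"grip":1,"x":87,"y":-46,"z":-69,"rx":0,"ry":0,"rz":0},{"grip":1,"x":87,"y":-46,"z":-69,"rx":0,"ry":0,"rz":0},{"grip":1,"x":87,"y":-46,"z":-69,"rx":0,"ry":0,"rz":0}]}}

```text
time: 1.6
tcp_pos: [558.1, -117.0, 101.7]
ee_rot: [[0.001, 0.195, -0.981], [-0.001, -0.981, -0.195], [-1.0, 0.001, -0.001]]
contact_force: [1.5, -0.1, 0.6]
grip_width: 0.006
```

Run:
```python
from h import *
print(bot.observe()["tcp_pos"],bot.observe()["contact_force"])
m=bot.camera_model("wrist");p,d=bot.camera("wrist"); 
R=np.array([[.9806,-.1959],[.1959,.9806]])
for i in range(4):
    P=np.array([589.2-18*i,-108.3+90.2*i])+np.array([[-31,0],[-9,0]])@R.T
    for u in proj(m,np.c_[P,[70,70]]): cv2.circle(p,tuple(int(a) for a in np.clip(u,-1000,2000)),4,(0,0,255),-1)
    print(P.round(1).tolist())
cv2.imwrite("pics/w1.png",p)
```

```text
[ 558.10858962 -117.03553264  101.68994996] [ 1.47938834 -0.12107223  0.60698438]
[[558.8, -114.4], [580.4, -110.1]]
[[540.8, -24.2], [562.4, -19.9]]
[[522.8, 66.0], [544.4, 70.3]]
[[504.8, 156.2], [526.4, 160.5]]
```

View pics/w1.png

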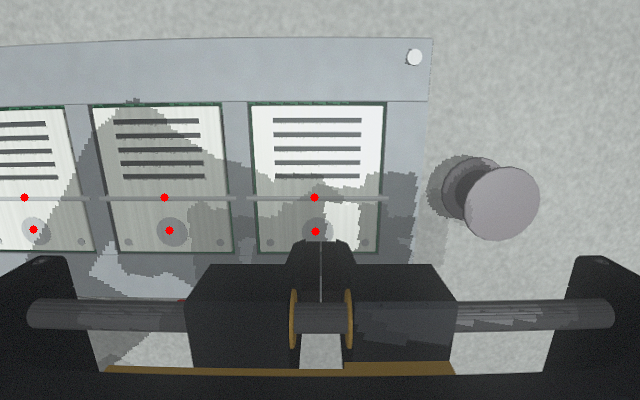

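The wrist view confirms it: the red predicted points sit on the press marks at (315,230) and (169,230), and on the pivot line. Pressing bay 0 gently.

Emit:
{"op": "apply_moves", "data": {"deltas": [{"grip":1,"x":15,"y":-2,"z":0,"rx":0,"ry":0,"rz":0},{"grip":1,"x":26,"y":-2,"z":0,"rx":0,"ry":0,"rz":0},{"grip":1,"x":29,"y":-2,"z":0,"rx":0,"ry":0,"rz":0},{"grip":1,"x":31,"y":-2,"z":0,"rx":0,"ry":0,"rz":0},{"grip":1,"x":33,"y":-2,"z":0,"rx":0,"ry":0,"rz":0},{"grip":1,"x":33,"y":-2,"z":0,"rx":0,"ry":0,"rz":0}]}}

```text
time: 2.15
tcp_pos: [557.9, -115.2, 70.4]
ee_rot: [[0.002, 0.195, -0.981], [-0.002, -0.981, -0.195], [-1.0, 0.002, -0.002]]
contact_force: [-6.2, -0.4, 13.4]
grip_width: 0.007
```

Bay 0 held 13 N at z=70.4, so it is locked. On to bay 1.

Emit:
{"op": "apply_moves", "data": {"deltas": [{"grip":1,"x":-15,"y":0,"z":0,"rx":0,"ry":0,"rz":0},{"grip":1,"x":-18,"y":-35,"z":0,"rx":0,"ry":0,"rz":0},{"grip":1,"x":-18,"y":-70,"z":0,"rx":0,"ry":0,"rz":0},{"grip":1,"x":-18,"y":-92,"z":0,"rx":0,"ry":0,"rz":0},{"grip":1,"x":-14,"y":-92,"z":0,"rx":0,"ry":0,"rz":0},{"grip":1,"x":-6,"y":-92,"z":0,"rx":0,"ry":0,"rz":0},{"grip":1,"x":-4,"y":-92,"z":0,"rx":0,"ry":0,"rz":0},{"grip":1,"x":-2,"y":-92,"z":0,"rx":0,"ry":0,"rz":0},{"grip":1,"x":0,"y":-92,"z":0,"rx":0,"ry":0,"rz":0},{"grip":1,"x":0,"y":-92,"z":0,"rx":0,"ry":0,"rz":0}]}}

```text
time: 2.98
tcp_pos: [540.0, -25.0, 70.3]
ee_rot: [[0.002, 0.194, -0.981], [-0.0, -0.981, -0.194], [-1.0, 0.001, -0.002]]
contact_force: [-10.9, 2.9, 30.5]
grip_width: 0.005
```

Bay 1 is locked too (30 N at z=70.3). On to bay 2, with slightly less overtravel.

Emit:
{"op": "apply_moves", "data": {"deltas": [{"grip":1,"x":-15,"y":0,"z":0,"rx":0,"ry":0,"rz":0},{"grip":1,"x":-18,"y":-35,"z":0,"rx":0,"ry":0,"rz":0},{"grip":1,"x":-18,"y":-70,"z":0,"rx":0,"ry":0,"rz":0},{"grip":1,"x":-18,"y":-92,"z":0,"rx":0,"ry":0,"rz":0},{"grip":1,"x":-14,"y":-92,"z":0,"rx":0,"ry":0,"rz":0},{"grip":1,"x":-6,"y":-92,"z":0,"rx":0,"ry":0,"rz":0},{"grip":1,"x":-4,"y":-92,"z":0,"rx":0,"ry":0,"rz":0},{"grip":1,"x":-3,"y":-92,"z":0,"rx":0,"ry":0,"rz":0},{"grip":1,"x":-1.5,"y":-92,"z":0,"rx":0,"ry":0,"rz":0},{"grip":1,"x":-1.5,"y":-92,"z":0,"rx":0,"ry":0,"rz":0}]}}

```text
time: 3.82
tcp_pos: [521.8, 65.2, 68.7]
ee_rot: [[-0.0, 0.194, -0.981], [-0.0, -0.981, -0.194], [-1.0, 0.0, 0.001]]
contact_force: [0.4, -0.5, 0.3]
grip_width: 0.006
```

Bay 2 yields: z=68.7 with almost no force. Pressing on into the bay.

Emit:
{"op": "apply_moves", "data": {"deltas": [{"grip":1,"x":4,"y":0,"z":1,"rx":0,"ry":0,"rz":0},{"grip":1,"x":8,"y":0,"z":2,"rx":0,"ry":0,"rz":0},{"grip":1,"x":11,"y":0,"z":2,"rx":0,"ry":0,"rz":0},{"grip":1,"x":14,"y":0,"z":2,"rx":0,"ry":0,"rz":0},{"grip":1,"x":14,"y":0,"z":2,"rx":0,"ry":0,"rz":0}]}}

```text
time: 4.23
tcp_pos: [519.3, 65.9, 54.2]
ee_rot: [[-0.002, 0.196, -0.981], [0.0, -0.981, -0.196], [-1.0, -0.0, 0.001]]
contact_force: [-0.3, 0.0, -0.1]
grip_width: 0.006
```

Run:
```python
from h import *
for n in("scene","side"):
    p,d=bot.camera(n); c=p[160:310,200:460] if n=="scene" else p[110:300,200:420]
    cv2.imwrite(f"pics/{n}2.png",cv2.resize(c,None,fx=3,fy=3))
```

```text
(no output)
```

View pics/scene2.png

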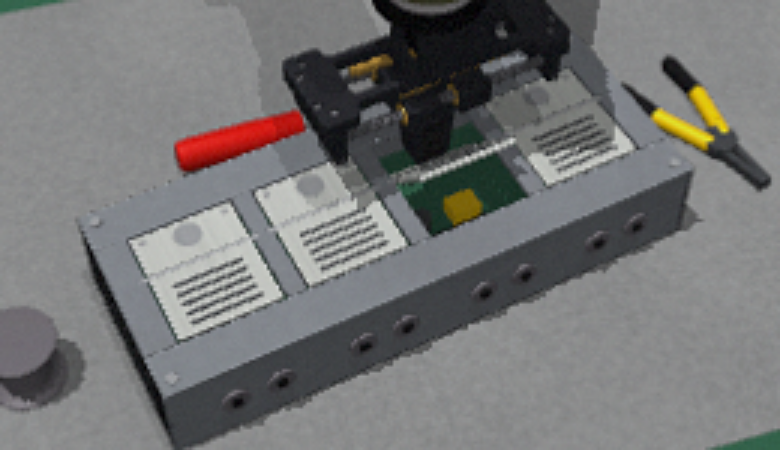

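View pics/side2.png

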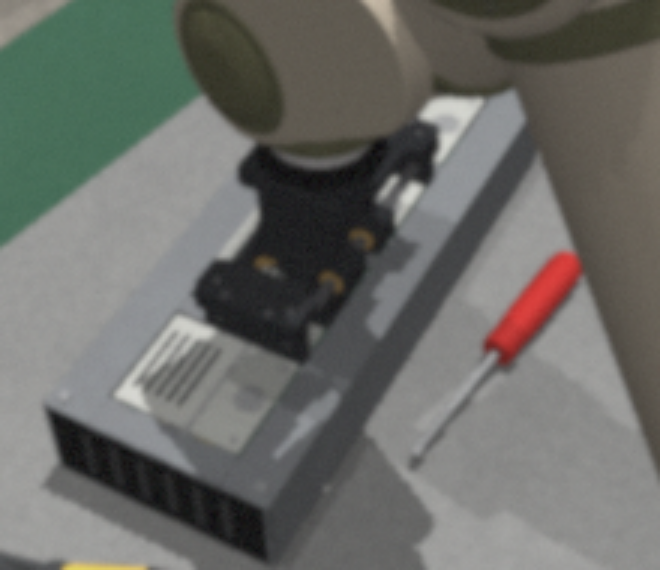

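The scene view shows bay 2 open: the panel is edge-on at about (460,165), roughly 45°, with green terminals visible. I'll lift out and go round beyond the long end.

Emit:
{"op": "apply_moves", "data": {"deltas": [{"grip":1,"x":-35,"y":0,"z":0,"rx":0,"ry":0,"rz":0},{"grip":1,"x":-70,"y":0,"z":0,"rx":0,"ry":0,"rz":0},{"grip":1,"x":-100,"y":0,"z":0,"rx":0,"ry":0,"rz":0},{"grip":1,"x":-100,"y":0,"z":-35,"rx":0,"ry":0,"rz":0},{"grip":1,"x":-100,"y":0,"z":-70,"rx":0,"ry":0,"rz":0},{"grip":1,"x":-100,"y":0,"z":-97,"rx":0,"ry":0,"rz":0},{"grip":1,"x":-90,"y":0,"z":-97,"rx":0,"ry":0,"rz":0},{"grip":1,"x":-60,"y":0,"z":-97,"rx":0,"ry":0,"rz":0},{"grip":1,"x":-35,"y":0,"z":-97,"rx":0,"ry":0,"rz":0},{"grip":1,"x":-35,"y":0,"z":-97,"rx":0,"ry":0,"rz":0},{"grip":1,"x":-35,"y":0,"z":-97,"rx":0,"ry":0,"rz":0}]}}

```text
time: 5.25
tcp_pos: [614.0, 84.8, 89.3]
ee_rot: [[-0.003, 0.196, -0.981], [0.0, -0.981, -0.196], [-1.0, -0.001, 0.003]]
contact_force: [0.5, 0.2, 0.5]
grip_width: 0.005
```

Run:
```python
from h import *
p,d=bot.camera("scene"); a=cv2.resize(p[140:290,230:460],None,fx=3,fy=3)
p,d=bot.camera("wrist"); cv2.imwrite("pics/w3.png",p); cv2.imwrite("pics/scene3.png",a)
```

```text
(no output)
```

View pics/scene3.png

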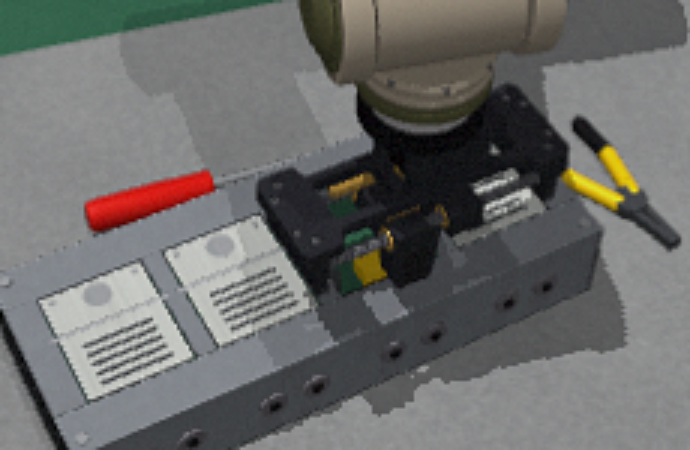

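The panel stays open and the fingers are now beyond its long end. Pushing towards -x in slow steps.

Emit:
{"op": "apply_moves", "data": {"deltas": [{"grip":1,"x":2,"y":0,"z":10,"rx":0,"ry":0,"rz":0},{"grip":1,"x":4,"y":0,"z":17,"rx":0,"ry":0,"rz":0},{"grip":1,"x":4,"y":0,"z":23,"rx":0,"ry":0,"rz":0},{"grip":1,"x":4,"y":0,"z":29,"rx":0,"ry":0,"rz":0},{"grip":1,"x":4,"y":0,"z":34,"rx":0,"ry":0,"rz":0},{"grip":1,"x":4,"y":0,"z":39,"rx":0,"ry":0,"rz":0},{"grip":1,"x":4,"y":0,"z":43,"rx":0,"ry":0,"rz":0},{"grip":1,"x":4,"y":0,"z":47,"rx":0,"ry":0,"rz":0},{"grip":1,"x":4,"y":0,"z":47,"rx":0,"ry":0,"rz":0}]}}

```text
time: 6.1
tcp_pos: [567.9, 75.5, 85.8]
ee_rot: [[-0.001, 0.195, -0.981], [0.0, -0.981, -0.195], [-1.0, -0.0, 0.001]]
contact_force: [0.6, -0.1, 0.0]
grip_width: 0.004
```

Emit:
{"op": "apply_moves", "data": {"deltas": [{"grip":1,"x":0,"y":0,"z":3,"rx":0,"ry":0,"rz":0},{"grip":1,"x":0,"y":0,"z":5,"rx":0,"ry":0,"rz":0},{"grip":1,"x":0,"y":0,"z":7,"rx":0,"ry":0,"rz":0},{"grip":1,"x":0,"y":0,"z":8,"rx":0,"ry":0,"rz":0},{"grip":1,"x":0,"y":0,"z":8,"rx":0,"ry":0,"rz":0}]}}

```text
time: 6.52
tcp_pos: [560.7, 74.0, 85.9]
ee_rot: [[-0.0, 0.196, -0.981], [0.0, -0.981, -0.196], [-1.0, -0.0, 0.0]]
contact_force: [0.4, -0.1, 0.7]
grip_width: 0.002
```

Run:
```python
from h import *
p,d=bot.camera("scene"); cv2.imwrite("pics/scene4.png",cv2.resize(p[140:290,230:460],None,fx=3,fy=3))
```

```text
(no output)
```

View pics/scene4.png

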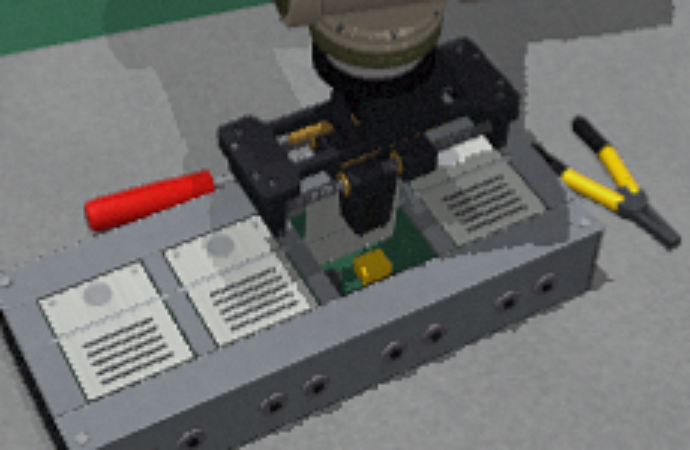

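The panel's underside is facing the camera behind the fingers at about (345,225), so it is nearly upright. I'll keep going until the stop gives a force.

Emit:
{"op": "apply_moves", "data": {"deltas": [{"grip":1,"x":0,"y":0,"z":1.5,"rx":0,"ry":0,"rz":0},{"grip":1,"x":0,"y":0,"z":3,"rx":0,"ry":0,"rz":0},{"grip":1,"x":0,"y":0,"z":4,"rx":0,"ry":0,"rz":0},{"grip":1,"x":0,"y":0,"z":4,"rx":0,"ry":0,"rz":0}]}}

```text
time: 6.9
tcp_pos: [559.8, 73.7, 86.2]
ee_rot: [[0.007, 0.195, -0.981], [0.001, -0.981, -0.195], [-1.0, 0.0, -0.007]]
contact_force: [13.8, 4.9, -7.0]
grip_width: 0.002
```

The stop is met: the force rose to about 15 N. Backing off straight along +x, then up and away.

Emit:
{"op": "apply_moves", "data": {"deltas": [{"grip":1,"x":0,"y":0,"z":-4,"rx":0,"ry":0,"rz":0},{"grip":1,"x":0,"y":0,"z":-15,"rx":0,"ry":0,"rz":0},{"grip":1,"x":0,"y":0,"z":-35,"rx":0,"ry":0,"rz":0},{"grip":1,"x":-20,"y":0,"z":-55,"rx":0,"ry":0,"rz":0},{"grip":1,"x":-55,"y":0,"z":-60,"rx":0,"ry":0,"rz":0},{"grip":1,"x":-90,"y":0,"z":-60,"rx":0,"ry":0,"rz":0},{"grip":1,"x":-125,"y":0,"z":-60,"rx":0,"ry":0,"rz":0},{"grip":1,"x":-150,"y":0,"z":-60,"rx":0,"ry":0,"rz":0},{"grip":1,"x":-150,"y":0,"z":-60,"rx":0,"ry":0,"rz":0},{"grip":1,"x":-150,"y":0,"z":-60,"rx":0,"ry":0,"rz":0}]}}

```text
time: 7.73
tcp_pos: [615.9, 85.0, 236.9]
ee_rot: [[0.002, 0.196, -0.981], [-0.0, -0.981, -0.196], [-1.0, 0.001, -0.002]]
contact_force: [0.6, 1.1, -1.2]
grip_width: 0.008
```

Run:
```python
from h import *
p,d=bot.camera("scene"); a=p.copy()
q,_=bot.camera("side"); o=cv2.imread("pics/scene0.png")
m=bot.camera_model("scene"); w=bot.camera_model("wrist"); z,wd=bot.camera("wrist")
# predicted panel outlines (top face) at 1.2, 1.5 rad
xc=np.array([.9806,.1959,0]); yc=np.array([-.1959,.9806,0]); P=np.array([544.4,70.3,70])
for t,c in((1.2,(0,0,255)),(1.5,(0,255,0))):
    e=xc*np.cos(t)+np.array([0,0,np.sin(t)])
    X=[P-37*yc,P+37*yc,P+37*yc+54*e,P-37*yc+54*e]
    for mm,im in((m,a),(w,z)): cv2.polylines(im,[proj(mm,X).astype(int)],True,c,1)
cv2.imwrite("pics/scene5.png",cv2.resize(a[140:300,190:460],None,fx=2.8,fy=2.8)); cv2.imwrite("pics/w5.png",z)
# bystanders: colour mask centroid shifts
def cen(i,f,roi):
    x0,y0,x1,y1=roi;b,g,r=[i[y0:y1,x0:x1,k].astype(int) for k in range(3)];v,u=np.nonzero(f(b,g,r));return np.round([u.mean()+x0,v.mean()+y0,len(u)],1)
for n,f,roi in(("sd",lambda b,g,r:(r>100)&(g<70),(250,190,310,225)),("pl",lambda b,g,r:(r>120)&(b<80)&(g>90),(405,170,470,230)),("sp",lambda b,g,r:(r<100),(185,255,228,298))):
    print(n,cen(o,f,roi),cen(p,f,roi))
print(bot.observe()["contact_force"],bot.observe()["tcp_pos"])
```

```text
sd [278.6 206.2 398. ] [278.5 206.3 405. ]
pl [430.8 199.7 199. ] [430.7 199.5 190. ]
sp [214.4 285.3 381. ] [215.4 285.2 349. ]
[ 0.00194202  0.59369504 -0.32326699] [615.27266956  84.9752105  234.27310442]
```

View pics/scene5.png

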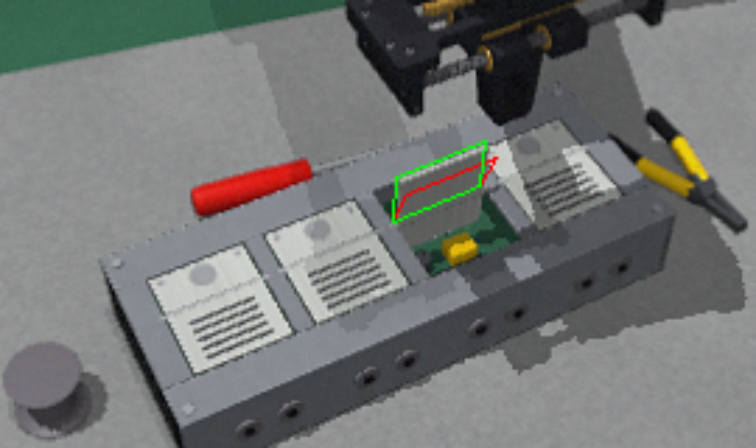

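View pics/w5.png

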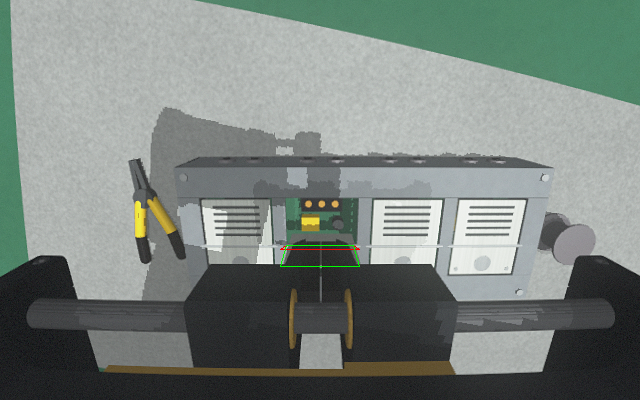

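The panel's top edge, at about (435,165) in the scene crop, follows the green 1.5 rad outline and not the red 1.2 rad one. The bystanders haven't moved (shifts of about 1 px or less), and the hand is clear with roughly zero force. Handing in.

```bash
python3 -c "
from cell import bot
print(bot.observe()['contact_force'],abs(bot.observe()['joint_vel']).max()); bot.close_job()"
```

```text
[ 0.00194202  0.59369504 -0.32326699] 0.0044956114328646634
the job is handed in; nothing more can be done
```

The unlocked panel was in bay 2. It now stands open against its stop, and I've handed the job in; no verdict is reported.

- **Finding it:** I pressed the short ends of bays 0, 1 and 2 in turn. Bays 0 and 1 held rigid at about 13 N and 30 N. Bay 2 sank with almost no force, so I didn't press bay 3.
- **Opening it:** I pressed bay 2 down to about 45°. I then pushed its raised long end towards -x until the force rose to about 15 N at the stop, and withdrew.
- **Last checks:** In the scene view, the panel's top edge matched the outline predicted for 1.5 rad and not the one for 1.2 rad. The screwdriver, pliers and spool shifted by 1 pixel or less. The hand was about 110 mm above the top of the panel, at rest, with contact force near zero. No check failed or disagreed.

The wrist view was partly blocked by the gripper, so the panel angle rests on the scene view and the force at the stop. The job used about 8 s of the 45 s allowed.

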